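Slide the tall postal tube into the empty pen

ROBOT

A 7-joint arm with a two-finger parallel gripper is mounted at the origin on the work surface. World frame = base frame: x ahead of the robot, y to its left, z up, the work surface at z = 0. Lengths are in m, angles in rad, forces in N, time in s.
With the tool pointing down it reaches from about 0.4 to 0.85 m from the base axis. Payload 10.4 kg.
Tool frame: the origin (TCP) lies midway between the tips of the shut fingers; the grasp point (between the pads) lies 19 mm behind it; z points along the fingers, y is the direction in which the jaws open and shut (so a half turn about z gives the same grasp; the last joint's range is limited). The gripper opens to 87 mm and grips with 3 to 60 N. Pads are 19 mm wide; open, the fingers measure 117 mm over their backs; the gripper's body (75 mm by 190 mm) begins 51 mm behind the grasp point.
Start: joints at [1.084, 0.332, -0.065, 1.46, 0.022, 1.35, -0.088], TCP at [0.28, -0.559, 0.223] pointing down, gripper open.
Joint ranges: [-2.6, 2.6], [-0.5, 2.12], [-1.47, 1.34], [0.16, 2.42], [-1.27, 4.41], [0.06, 2.06], [-2.6, 2.6]. Speed limits (rad/s): [2.22, 2.22, 2.79, 2.79, 3.14, 3.14, 3.14].

INTERFACE

Orientations are given as a 3x3 rotation matrix whose columns are the frame's x, y, z axes.
In Python, from cell import observe, vision, order, models gives the robot as it stands.
- The arm moves only by the shell command python3 -m crank 'ROWS'. ROWS is JSON, a list of rows, each an object with "grip": the gripper command: -1 is fully open, 1 is shut, values between are in proportion; "slide": the shift along the tool's x, y, z in units of 50 mm (1.0 is 50 mm), a list of three; "turn": the turn about the tool's z in units of 8 degrees (1.0 is 8 degrees). A call has 1 to 20 rows; each row is the pose to reach, as a shift and turn from the pose measured when the call began, along the tool's axes at that moment; what a row does not reach only later rows make up. A row lasts 1/10 s, in which the tool goes at most 50 mm and 8.59 degrees, less where a joint would pass 70% of its speed; a pose out of reach is approached as far as the arm can. A call with a gripper value outside its range is refused whole. The fingers move at their own pace and stop on an object; the grip force is fixed at half the most. Time passes only in rows, so rows that repeat a pose let the fingers close. It gives the time, the measured TCP pose, the force and the opening at its end, in the units of the state.
- observe(): the state, without advancing time (a new reading comes with each control period).
- vision.get_image(name): name is "scene" or "top"; returns a dict with "img" (480x640x3 uint8, blue, green, red), "intrinsics" (3x3 intrinsics, pixels), "rvec" (rotation vector, rad) and "tvec" (3), from world to camera coordinates, as OpenCV has them. Camera axes: x right, y down, z forward; pixel columns grow to the right and rows downward; lengths in m; the calibration is good to about 2 mm. A picture is of the moment at which its call begins. There is no depth.
- order.close_job(): hands the job in, once; it reports no verdict.
Trained networks look in the newest picture that a camera, given by its name, has taken for a name from the list of things; names that differ only in an ending like _2 or _b are one class to them, and where a whole thing is asked for, a point or a joint stands for the part that bears it (a point fixed in the world has none). Each returns a list of dicts, best first, with "confidence" (0 to 1); they miss things now and then, are a little off and sometimes report something else, mostly with a low value. They report only what shows in the picture. A call takes as long as a camera call. They do not tell look-alikes from the thing itself.
- models.cut_out(name, camera): "region" (480x640 bool, what is visible of it).
- models.pinpoint(name, camera): "position" ([x, y, z] in m, in the coordinates of the camera as it stood for that picture, good to about 4 mm: a listed point, or the origin of a listed thing).
The state is a dict: "clock": time; "joints": joint angles; "dq": joint speeds; "tau": joint torques, N m; "eef_pos": TCP position; "ee_rot": TCP orientation; "ft_force": force on the tool from outside, world axes, zero at the start; "moment": the same for the moment, N m; "opening": opening from 0.0 (shut) to 1.0 (fully open).
Only numpy, scipy, OpenCV 4.12 (cv2) and the standard library are available. Lean on these libraries where they do the work, as an engineer would, in place of code of your own. Each camera call takes 0.05 s, during which the arm holds its last target. There are 200 camera calls.

TASK

Push the tall postal tube across the packing bench into the empty plywood pen, all the way back until it meets the pen's rear wall, and leave it standing there by itself. Its bottom cap is loose, so push it low down with the fingertips and let it slide on the bench: never lift it, let it lean over or fall. Leave everything else on the bench where it is.

Things in the scene. Friction and masses are not known exactly. Their poses are not given: they have to be found in the camera images.
- tube: the tall closed cardboard postal tube with white end caps, upright cylinder of 64 mm diameter, 240 mm tall, 0.25 to 0.5 kg, standing loose on the bench; the only tall tube. Origin at the centre of its underside, z up along its axis. Its friction on the bench is high: pushed below about 30 mm above the bench it slides, higher than about 40 mm it may tip
- bay: the empty plywood pen, fixed, nearer to or farther from the robot than the taken one: a U of upright walls, no floor, open in front, towards the robot's left. Origin on the bench where the tube's axis stands when fully home and centred; x points from the open front to the rear wall, z up. Rear wall: inner face at x = +32 mm, 110 mm tall. Side walls 60 mm tall, 6 mm thick, inner faces at y = +-43 mm, from x = -25 mm (the mouth) to the rear wall
- full_bay: the taken pen, of the same shape and axes as the empty one, with a short tube standing in it
- short_tube: short cardboard postal tube, 64 mm diameter, 100 mm tall, standing in the taken pen; origin at the centre of its underside
- side_tube: short cardboard postal tube, 64 mm diameter, 100 mm tall, standing loose behind the two pens; origin at the centre of its underside
- tape_roll: roll of grey tape lying flat, 100 mm outside diameter, 48 mm tall, 76 mm hole; origin at the centre of its underside
- carton: small closed cardboard carton, 80 (x) x 100 (y) x 60 mm tall; origin at the centre of its underside
- spray_can: aluminium spray can, 52 mm diameter, 150 mm tall; origin at the centre of its underside
- cutter: black box cutter lying flat, about 180 mm long along its x, 26 mm wide, 17 mm thick; origin at the centre of the 150 mm handle's underside
There are look-alikes about, which are no part of the job. What is shaped like the bay but purple is not meant.

How it is judged:
By the outcome, as a careful person would: the job done as asked, in the order asked, and still so for the second after the job is handed in, with the robot touching nothing.
It also fails if it takes over 48 s, if anything falls off the work surface, if the arm or the gripper's body presses on something with over 40 N, if the wrist force passes 120 N, or if a joint passes its speed limit or range.

## Working session

There is one attempt and no reset: what is moved stays moved. The work goes in short steps, Python scripts to look and compute and a shell command to move; the robot and the scene stay as the last step left them, time stands still between calls to the robot, and variables do not carry over. Pictures are saved under pics/ and viewed, about 8 in all and at most 12, crops included, and the job is handed in when it is done.

```bash
mkdir -p pics; cat > h.py <<'E'
import numpy as np, cv2
from cell import observe, vision, order, models
def world(p,im):
    R=cv2.Rodrigues(np.array(im['rvec'],float))[0]
    return R.T@(np.array(p)-np.array(im['tvec']).ravel())
def pix(P,im):
    return cv2.projectPoints(np.array([P],float),np.array(im['rvec'],float),np.array(im['tvec'],float),np.array(im['intrinsics'],float),None)[0].ravel()
def ray(uv,z,im):
    R=cv2.Rodrigues(np.array(im['rvec'],float))[0];t=np.array(im['tvec'],float).ravel()
    c=-R.T@t; d=R.T@np.linalg.inv(im['intrinsics'])@np.array([uv[0],uv[1],1.])
    return c+d*(z-c[2])/d[2]
E
python3 - <<'E'
from h import *
s=observe();print(s['clock'],s['eef_pos'],np.round(s['ee_rot'],3).tolist(),s['opening'])
for c in('scene','top'):
    im=vision.get_image(c);cv2.imwrite(f'pics/{c}0.png',im['img'])
    for n in('tube','bay','full_bay','short_tube','side_tube','tape_roll','carton','spray_can','cutter'):
        for r in models.pinpoint(n,c)[:4]:
            w=world(r['position'],im);print(c,n,round(r['confidence'],2),np.round(w,3),np.round(pix(w,im)))
E
```

```text
0.0 [ 0.27945531 -0.5586042   0.2217557 ] [[0.894, 0.447, -0.001], [0.447, -0.894, 0.001], [-0.0, -0.001, -1.0]] 1.0007625181237667
scene tube 0.86 [0.61  0.178 0.002] [372. 234.]
scene bay 0.83 [ 0.462 -0.142  0.001] [241. 222.]
scene bay 0.78 [0.452 0.208 0.003] [361. 191.]
scene full_bay 0.91 [ 0.684 -0.137  0.002] [264. 286.]
scene short_tube 0.91 [ 0.687 -0.132  0.002] [266. 287.]
scene side_tube 0.7 [ 0.545 -0.279  0.002] [196. 257.]
scene side_tube 0.24 [ 0.683 -0.138  0.002] [263. 286.]
scene tape_roll 0.56 [ 0.606 -0.393  0.003] [153. 287.]
scene carton 0.86 [ 0.414 -0.362  0.003] [157. 227.]
scene spray_can 0.79 [ 0.725 -0.302 -0.002] [199. 319.]
scene cutter 0.71 [0.502 0.433 0.003] [440. 186.]
top tube 0.72 [0.611 0.18  0.001] [248. 224.]
top bay 0.87 [0.451 0.213 0.001] [235. 282.]
top bay 0.74 [ 0.46  -0.145  0.001] [368. 275.]
top full_bay 0.96 [ 0.679 -0.133 -0.005] [360. 198.]
top short_tube 0.93 [ 0.684 -0.131  0.001] [360. 195.]
top side_tube 0.75 [ 0.547 -0.277 -0.003] [415. 243.]
top tape_roll 0.6 [ 0.603 -0.397  0.001] [458. 222.]
top carton 0.74 [ 0.679 -0.134 -0.007] [360. 198.]
top carton 0.69 [ 0.411 -0.366  0.001] [452. 292.]
top spray_can 0.72 [ 0.726 -0.302  0.003] [421. 179.]
top spray_can 0.58 [ 0.603 -0.396  0.003] [458. 222.]
```

View pics/scene0.png

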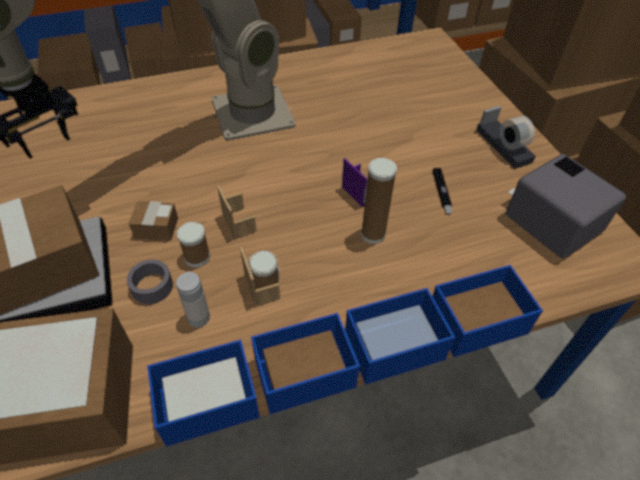

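View pics/top0.png

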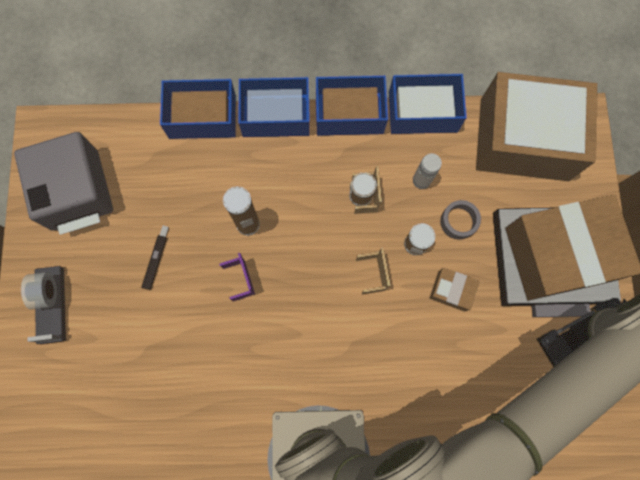

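The scene view shows the tube at about (375,200). The plywood pens are at (240,215), which is empty, and (263,280), which holds a short tube. A purple look-alike sits at (355,183).

- **Could be taken for the tube:** the short tubes at scene (195,245) and (264,270), and the spray can at (193,300). Only (375,200) is tall.
- **Could be taken for the bay:** purple at top (238,278), taken at (367,190), and empty plywood at (375,272). I choose the last.

Next I'll look at one close crop of the bay, tube and gripper.

```bash
python3 - <<'E'
from h import *
t=cv2.imread('pics/top0.png');s=cv2.imread('pics/scene0.png')
r=lambda i,x,y,w,h:cv2.resize(i[y:y+h,x:x+w],(400,300),interpolation=cv2.INTER_CUBIC)
cv2.imwrite('pics/crop1.png',np.vstack([np.hstack([r(t,340,238,64,66*48//66),r(t,215,180,80,60)]),np.hstack([r(s,0,70,100,75),r(t,520,270,120,90)])]))
# templates: bay yaw, using colour mask of top for plywood
im=vision.get_image('top')
for n in('bay',):
    for k in models.cut_out(n,'top')[:3]:
        ys,xs=np.where(k['region']);print(k['confidence'],xs.min(),xs.max(),ys.min(),ys.max(),len(xs))
yaw0=-np.pi/2
def proj(yaw,x,y):
    R=np.array([[np.cos(yaw),-np.sin(yaw)],[np.sin(yaw),np.cos(yaw)]])
    P=[[-25,43,60],[-25,-43,60],[32,43,110],[32,-43,110]]
    return [np.round(pix([*(R@np.array(p[:2])/1000+[x,y]),p[2]/1000],im),1).tolist() for p in P]
for d in(-10,0,10):print(d,proj(yaw0+np.radians(d),.461,-.1435))
E
```

```text
0.92 357 390 248 295 618
0.9 221 254 256 300 380
0.4 430 479 268 311 1495
-10 [[362.4, 254.0], [357.9, 286.5], [386.5, 253.6], [382.2, 287.2]]
0 [[359.4, 255.5], [360.8, 288.4], [383.6, 251.3], [385.3, 285.2]]
10 [[356.8, 257.4], [363.9, 289.7], [380.3, 249.4], [388.0, 282.6]]
```

View pics/crop1.png

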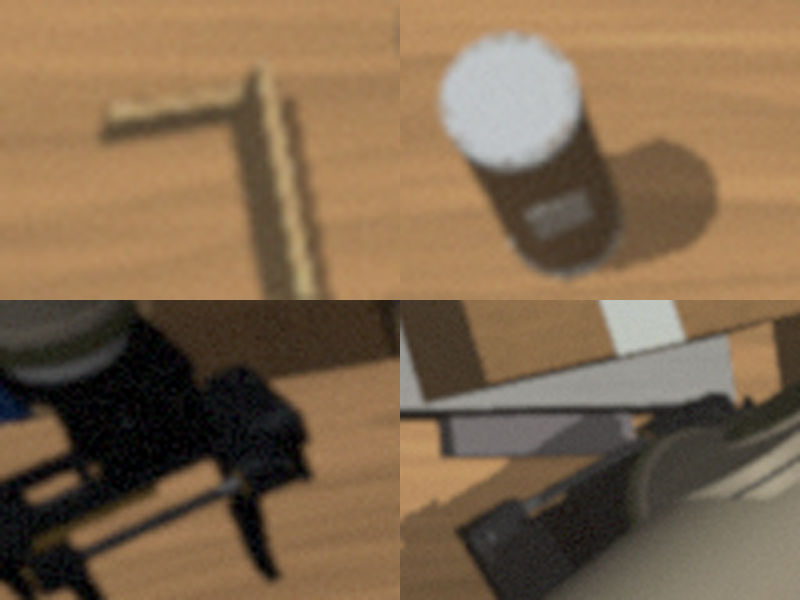

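The tall tube is confirmed at about (0.610, 0.179), and the chosen pen is empty plywood with yaw of about -81°. The wide gripper body would hit the 240 mm tube before vertical fingertips do, so the tool has to lean towards the push direction. I'll try to get that lean at the edge of the arm's reach, high up and clear of everything.

```bash
python3 -m crank '[{"grip":-1,"slide":[0,0,-1],"turn":0},{"grip":-1,"slide":[0,0,-2],"turn":0},{"grip":-1,"slide":[0,0,-3],"turn":-1},{"grip":-1,"slide":[-1,0,-4],"turn":-2},{"grip":-1,"slide":[-2,-0.5,-5],"turn":-3},{"grip":-1,"slide":[-3,-1,-5.6],"turn":-4},{"grip":-1,"slide":[-4,-1.3,-5.6],"turn":-5},{"grip":-1,"slide":[-5,-1.6,-5.6],"turn":-6},{"grip":-1,"slide":[-6,-1.8,-5.6],"turn":-7},{"grip":-1,"slide":[-6.4,-1.9,-5.6],"turn":-7.3},{"grip":-1,"slide":[-6.4,-1.9,-5.6],"turn":-7.3},{"grip":-1,"slide":[-6.4,-1.9,-5.6],"turn":-7.3},{"grip":-1,"slide":[-6.4,-1.9,-5.6],"turn":-7.3}]'
python3 -c "
from h import *
s=observe();print(np.round(s['joints'],2),np.round(s['eef_pos'],3),np.round(s['ee_rot'],3).tolist(),s['clock'])"
```

```text
clock: 2.4
eef_pos: [-0.0494, -0.6172, 0.5024]
ee_rot: [[0.089, 0.996, 0.0], [0.996, -0.089, 0.0], [0.0, 0.0, -1.0]]
ft_force: [0.3, 0.5, 0.5]
opening: 0.999
[ 1.58  0.37 -0.    0.83  0.    1.94  1.49] [-0.049 -0.617  0.502] [[0.089, 0.996, 0.0], [0.996, -0.089, 0.0], [0.0, 0.0, -1.0]] 2.4
```

```bash
python3 -m crank '[{"grip":-1,"slide":[0,0,-1],"turn":0},{"grip":-1,"slide":[0,0,-2],"turn":0},{"grip":-1,"slide":[0,0,-3],"turn":0},{"grip":-1,"slide":[0,0,-4],"turn":0},{"grip":-1,"slide":[0,0,-5],"turn":0},{"grip":-1,"slide":[0,0,-5],"turn":0},{"grip":-1,"slide":[0,0,-5],"turn":0}]'
python3 -c "
from h import *
s=observe();print(np.round(s['joints'],2))"
```

```text
clock: 3.1
eef_pos: [-0.0439, -0.5737, 0.5985]
ee_rot: [[0.088, 0.996, -0.003], [0.993, -0.088, -0.075], [-0.075, 0.004, -0.997]]
ft_force: [0.9, -0.5, -0.1]
opening: 0.997
[ 1.24  0.32  0.56  0.73 -0.21  2.06  1.59]
```

The tilt gives way as hoped. I'll continue up and outward.

```bash
python3 -m crank '[{"grip":-1,"slide":[-1,0,-1],"turn":0},{"grip":-1,"slide":[-2,0,-2],"turn":0},{"grip":-1,"slide":[-3,0,-3],"turn":0},{"grip":-1,"slide":[-4,0,-4],"turn":0},{"grip":-1,"slide":[-5,0,-5],"turn":0},{"grip":-1,"slide":[-5,0,-5],"turn":0},{"grip":-1,"slide":[-5,0,-5],"turn":0}]'
python3 -c "
from h import *
s=observe();print(np.round(s['joints'],2))"
```

```text
clock: 3.8
eef_pos: [-0.0484, -0.645, 0.6075]
ee_rot: [[0.087, 0.996, -0.011], [0.984, -0.088, -0.155], [-0.155, 0.003, -0.988]]
ft_force: [0.4, -1.0, 0.4]
opening: 1.0
[ 1.52  0.46  0.13  0.47 -0.06  2.06  1.51]
```

```bash
python3 -m crank '[{"grip":-1,"slide":[-8,0,-4],"turn":0},{"grip":-1,"slide":[-8,0,-4],"turn":0},{"grip":-1,"slide":[-8,0,-4],"turn":0},{"grip":-1,"slide":[-8,0,-4],"turn":0},{"grip":-1,"slide":[-8,0,-4],"turn":0},{"grip":-1,"slide":[-8,0,-4],"turn":0},{"grip":-1,"slide":[-8,0,-4],"turn":0},{"grip":-1,"slide":[-8,0,-4],"turn":0},{"grip":-1,"slide":[-8,0,-4],"turn":0},{"grip":-1,"slide":[-8,0,-4],"turn":0}]'
python3 -c "
from h import *
s=observe();print(np.round(s['joints'],2))"
```

```text
clock: 4.8
eef_pos: [-0.0588, -0.7365, 0.5713]
ee_rot: [[0.087, 0.996, -0.015], [0.975, -0.088, -0.203], [-0.203, 0.003, -0.979]]
ft_force: [0.6, -0.5, -0.9]
opening: 1.003
[ 1.52  0.72  0.55  0.18 -0.47  2.06  1.55]
```

```bash
python3 -m crank '[{"grip":-1,"slide":[-3,0,-8],"turn":0},{"grip":-1,"slide":[-3,0,-8],"turn":0},{"grip":-1,"slide":[-3,0,-8],"turn":0},{"grip":-1,"slide":[-3,0,-8],"turn":0},{"grip":-1,"slide":[-3,0,-8],"turn":0},{"grip":-1,"slide":[-3,0,-8],"turn":0},{"grip":-1,"slide":[-3,0,-8],"turn":0},{"grip":-1,"slide":[-3,0,-8],"turn":0},{"grip":-1,"slide":[-3,0,-8],"turn":0},{"grip":-1,"slide":[-3,0,-8],"turn":0}]'
python3 -c "
from h import *
s=observe();print(np.round(s['joints'],2))"
```

```text
clock: 5.8
eef_pos: [-0.0533, -0.6548, 0.6511]
ee_rot: [[0.086, 0.996, -0.019], [0.963, -0.088, -0.255], [-0.256, 0.004, -0.967]]
ft_force: [0.5, 0.5, 1.1]
opening: 0.999
[ 1.45  0.49  0.42  0.35 -0.26  2.06  1.56]
```

```bash
python3 -m crank '[{"grip":-1,"slide":[-30,0,-40],"turn":0},{"grip":-1,"slide":[-30,0,-40],"turn":0},{"grip":-1,"slide":[-30,0,-40],"turn":0},{"grip":-1,"slide":[-30,0,-40],"turn":0},{"grip":-1,"slide":[-30,0,-40],"turn":0},{"grip":-1,"slide":[-30,0,-40],"turn":0},{"grip":-1,"slide":[-30,0,-40],"turn":0},{"grip":-1,"slide":[-30,0,-40],"turn":0}]'
python3 -c "
from h import *
s=observe();print(np.round(s['joints'],2))"
```

```text
clock: 6.6
eef_pos: [-0.054, -0.642, 0.6815]
ee_rot: [[0.085, 0.996, -0.023], [0.948, -0.088, -0.307], [-0.308, 0.004, -0.951]]
ft_force: [1.0, -0.8, 0.7]
opening: 1.003
[ 1.45  0.46  0.45  0.33 -0.28  2.06  1.56]
```

```bash
python3 -m crank '[{"grip":-1,"slide":[-30,0,-40],"turn":0},{"grip":-1,"slide":[-30,0,-40],"turn":0},{"grip":-1,"slide":[-30,0,-40],"turn":0}]' | sed -n 1,3p
python3 -m crank '[{"grip":-1,"slide":[-30,0,-40],"turn":0},{"grip":-1,"slide":[-30,0,-40],"turn":0},{"grip":-1,"slide":[-30,0,-40],"turn":0}]'| sed -n 1,3p
python3 -m crank '[{"grip":-1,"slide":[-30,0,-40],"turn":0},{"grip":-1,"slide":[-30,0,-40],"turn":0},{"grip":-1,"slide":[-30,0,-40],"turn":0}]'| sed -n 1,3p
python3 -m crank '[{"grip":-1,"slide":[-30,0,-40],"turn":0},{"grip":-1,"slide":[-30,0,-40],"turn":0},{"grip":-1,"slide":[-30,0,-40],"turn":0}]'| sed -n 1,3p
python3 -m crank '[{"grip":-1,"slide":[-30,0,-40],"turn":0},{"grip":-1,"slide":[-30,0,-40],"turn":0},{"grip":-1,"slide":[-30,0,-40],"turn":0}]'| sed -n 1,3p
python3 -c "
from h import *
s=observe();print(np.round(s['joints'],2))"
```

```text
clock: 6.9
eef_pos: [-0.0544, -0.6367, 0.7066]
ee_rot: [[0.084, 0.996, -0.028], [0.93, -0.088, -0.356], [-0.357, 0.004, -0.934]]
clock: 7.2
eef_pos: [-0.0542, -0.6259, 0.7328]
ee_rot: [[0.083, 0.996, -0.032], [0.911, -0.089, -0.402], [-0.403, 0.004, -0.915]]
clock: 7.5
eef_pos: [-0.0535, -0.6107, 0.7595]
ee_rot: [[0.082, 0.996, -0.037], [0.89, -0.089, -0.446], [-0.448, 0.004, -0.894]]
clock: 7.8
eef_pos: [-0.0525, -0.5921, 0.7862]
ee_rot: [[0.08, 0.996, -0.041], [0.868, -0.09, -0.489], [-0.49, 0.004, -0.871]]
clock: 8.1
eef_pos: [-0.0513, -0.5708, 0.8126]
ee_rot: [[0.079, 0.996, -0.045], [0.843, -0.091, -0.53], [-0.532, 0.004, -0.847]]
[ 1.4   0.34  0.62  0.21 -0.39  2.06  1.56]
```

```bash
python3 -m crank '[{"grip":-1,"slide":[-30,0,-40],"turn":0},{"grip":-1,"slide":[-30,0,-40],"turn":0},{"grip":-1,"slide":[-30,0,-40],"turn":0}]'| sed -n 1,3p
cat >> h.py <<'E'
def to(*pts):
    s=observe();R=np.array(s['ee_rot']);p=np.array(s['eef_pos'])
    print('clk',s['clock'],'p',np.round(p,3),'j',np.round(s['joints'],2),'op',round(s['opening'],2),'f',np.round(s['ft_force'],1),'z',np.round(R[:,2],3),'y',np.round(R[:,1],3))
    for q in pts: print(q,np.round(R.T@(np.array(q)-p)/.05,2).tolist(),round(np.linalg.norm(np.array(q)-p)/.05,1))
E
python3 -c "
from h import *
to([.4,-.4,.55],[.65,0,.45],[.65,.3,.4])"
```

```text
clock: 8.4
eef_pos: [-0.0498, -0.5471, 0.8382]
ee_rot: [[0.077, 0.996, -0.05], [0.817, -0.092, -0.569], [-0.571, 0.004, -0.821]]
clk 8.4 p [-0.05  -0.547  0.838] j [ 1.37  0.3   0.66  0.21 -0.39  2.06  1.56] op 1.0 f [-0.7 -0.  -0.7] z [-0.05  -0.569 -0.821] y [ 0.996 -0.092  0.004]
[0.4, -0.4, 0.55] [6.39, 8.67, 2.61] 11.1
[0.65, 0, 0.45] [14.46, 12.9, -0.55] 19.4
[0.65, 0.3, 0.4] [19.93, 12.35, -3.14] 23.7
```

```bash
python3 -m crank '[{"grip":-1,"slide":[0.6,0.9,0.2],"turn":0},{"grip":-1,"slide":[1.2,1.7,0.5],"turn":0},{"grip":-1,"slide":[1.8,2.5,0.8],"turn":0},{"grip":-1,"slide":[2.4,3.3,1],"turn":0},{"grip":-1,"slide":[3,4.1,1.2],"turn":0},{"grip":-1,"slide":[3.6,4.9,1.5],"turn":0},{"grip":-1,"slide":[4.2,5.7,1.7],"turn":0},{"grip":-1,"slide":[4.8,6.5,2],"turn":0},{"grip":-1,"slide":[5.4,7.3,2.2],"turn":0},{"grip":-1,"slide":[6,8.1,2.4],"turn":0},{"grip":-1,"slide":[6.4,8.7,2.6],"turn":0},{"grip":-1,"slide":[6.4,8.7,2.6],"turn":0},{"grip":-1,"slide":[6.4,8.7,2.6],"turn":0},{"grip":-1,"slide":[6.4,8.7,2.6],"turn":0},{"grip":-1,"slide":[6.4,8.7,2.6],"turn":0}]'>/dev/null
python3 -c "
from h import *
to([.65,0,.45],[.65,.3,.4])"
```

```text
clk 9.9 p [ 0.407 -0.395  0.544] j [ 0.29 -0.02  0.04  1.33  0.59  1.65  0.36] op 1.0 f [ 0.4  0.3 -0.8] z [-0.053 -0.568 -0.821] y [ 0.997 -0.082 -0.007]
[0.65, 0, 0.45] [7.85, 4.21, -3.21] 9.5
[0.65, 0.3, 0.4] [13.34, 3.73, -5.8] 15.0
```

```bash
python3 -m crank '[{"grip":0,"slide":[0.8,0.4,-0.3],"turn":0},{"grip":0,"slide":[1.6,0.8,-0.6],"turn":0},{"grip":0,"slide":[2.4,1.3,-1],"turn":0},{"grip":0,"slide":[3.2,1.7,-1.3],"turn":0},{"grip":0,"slide":[4,2.1,-1.6],"turn":0},{"grip":0,"slide":[4.8,2.6,-2],"turn":0},{"grip":0,"slide":[5.6,3,-2.3],"turn":0},{"grip":0,"slide":[6.4,3.4,-2.6],"turn":0},{"grip":0,"slide":[7.2,3.9,-2.9],"turn":0},{"grip":0,"slide":[8,4.1,-3.3],"turn":0},{"grip":0,"slide":[8.8,4.1,-3.7],"turn":0},{"grip":0,"slide":[9.6,4,-4.1],"turn":0},{"grip":0,"slide":[10.4,4,-4.5],"turn":0},{"grip":0,"slide":[11.2,3.9,-4.8],"turn":0},{"grip":0,"slide":[12,3.8,-5.2],"turn":0},{"grip":0,"slide":[12.8,3.7,-5.6],"turn":0},{"grip":0,"slide":[13.3,3.7,-5.8],"turn":0},{"grip":0,"slide":[13.3,3.7,-5.8],"turn":0},{"grip":0,"slide":[13.3,3.7,-5.8],"turn":0},{"grip":0,"slide":[13.3,3.7,-5.8],"turn":0}]'>/dev/null
python3 - <<'E'
from h import *
to([.625,.27,.2],[.618,.265,.02])
# refine tube & bay
for c in('top','scene'):
    im=vision.get_image(c);cv2.imwrite(f'pics/{c}1.png',im['img'])
    for n in('tube','bay'):
        for r in models.pinpoint(n,c)[:2]: print(c,n,round(r['confidence'],2),np.round(world(r['position'],im),4))
    if c=='top':
        k=models.cut_out('bay',c)
        from scipy.optimize import minimize
        m=[q for q in k if 345<np.where(q['region'])[1].mean()<395][0]['region']
        def ren(v):
            x,y,a=v;R=np.array([[np.cos(a),-np.sin(a)],[np.sin(a),np.cos(a)]]);M=np.zeros((480*4,640*4),np.uint8)
            for b in((-25,32,43,49,60),(-25,32,-49,-43,60),(32,38,-49,49,110)):
                P=[[*(R@np.array([X,Y])/1000+[x,y]),Z/1000] for X in b[:2] for Y in b[2:4] for Z in(0,b[4])]
                q=np.array([pix(p,im) for p in P]);cv2.fillConvexPoly(M,cv2.convexHull((q*4+1.5).astype(np.int32)),255)
            return cv2.resize(M,(640,480),interpolation=cv2.INTER_AREA)/255.
        mm=m.astype(float)
        o=minimize(lambda v:np.abs(ren(v*[.01,.01,.1])-mm).sum(),np.array([46.1,-14.35,-14.1]),method='Nelder-Mead',options=dict(initial_simplex=np.array([[46.1,-14.3,-14.1],[46.9,-14.3,-14.1],[46.1,-13.5,-14.1],[46.1,-14.3,-15.4]])))
        print(o.x*[.01,.01,.1],np.degrees(o.x[2]*.1),o.fun,mm.sum())
E
```

```text
clk 11.9 p [0.632 0.307 0.406] j [-0.95  0.83  0.67  0.57  0.1   2.06 -0.41] op 0.5 f [ 0.6  0.4 -1.1] z [ 0.057 -0.558 -0.828] y [ 0.997 -0.014  0.078]
[0.625, 0.27, 0.2] [1.67, -0.45, 3.81] 4.2
[0.618, 0.265, 0.02] [3.58, -0.87, 6.84] 7.8
top tube 0.79 [0.6094 0.1789 0.0023]
top tube 0.67 [ 7.215e-01 -3.028e-01  7.000e-04]
top bay 0.95 [ 0.4608 -0.1418  0.0049]
top bay 0.67 [ 0.4524  0.2113 -0.0008]
[ 0.4591875  -0.14356933 -1.43210387] -82.05350749754146 137.16470588235296 449.0
scene tube 0.78 [0.6106 0.1791 0.0018]
scene bay 0.76 [ 0.462  -0.1405 -0.0014]
scene bay 0.69 [0.455  0.2097 0.0021]
```

The lean is now 34° with the tips leading toward -y. I'll lower the fingers behind the tube with a gap of about 50 mm, so the two tips cradle it.

```bash
python3 -m crank '[{"grip":-0.15,"slide":[0.4,-0.1,0.8],"turn":0},{"grip":-0.15,"slide":[0.8,-0.2,1.6],"turn":0},{"grip":-0.15,"slide":[1.2,-0.3,2.4],"turn":0},{"grip":-0.15,"slide":[1.6,-0.5,3.2],"turn":0},{"grip":-0.15,"slide":[2,-0.6,4],"turn":0},{"grip":-0.15,"slide":[2.4,-0.7,4.8],"turn":0},{"grip":-0.15,"slide":[2.8,-0.8,5.4],"turn":0},{"grip":-0.15,"slide":[3.1,-0.9,6],"turn":0},{"grip":-0.15,"slide":[3.4,-1,6.5],"turn":0},{"grip":-0.15,"slide":[3.5,-1,6.7],"turn":0},{"grip":-0.15,"slide":[3.5,-1,6.7],"turn":0},{"grip":-0.15,"slide":[3.5,-1,6.7],"turn":0}]'>/dev/null
python3 - <<'E'
from h import *
to([.611,.23,.016],[.611,.07,.016])
im=vision.get_image('scene');cv2.imwrite('pics/s2.png',cv2.resize(im['img'][90:290,230:500],(800,592),interpolation=cv2.INTER_CUBIC))
E
```

```text
clk 13.45 p [0.612 0.263 0.029] j [-1.08  0.9   0.6   1.32  0.05  1.34 -0.67] op 0.57 f [ 0.   0.4 -0.1] z [ 0.054 -0.556 -0.83 ] y [ 0.997 -0.02   0.077]
[0.611, 0.23, 0.016] [-0.4, -0.03, 0.58] 0.7
[0.611, 0.07, 0.016] [-3.06, 0.03, 2.36] 3.9
```

View pics/s2.png

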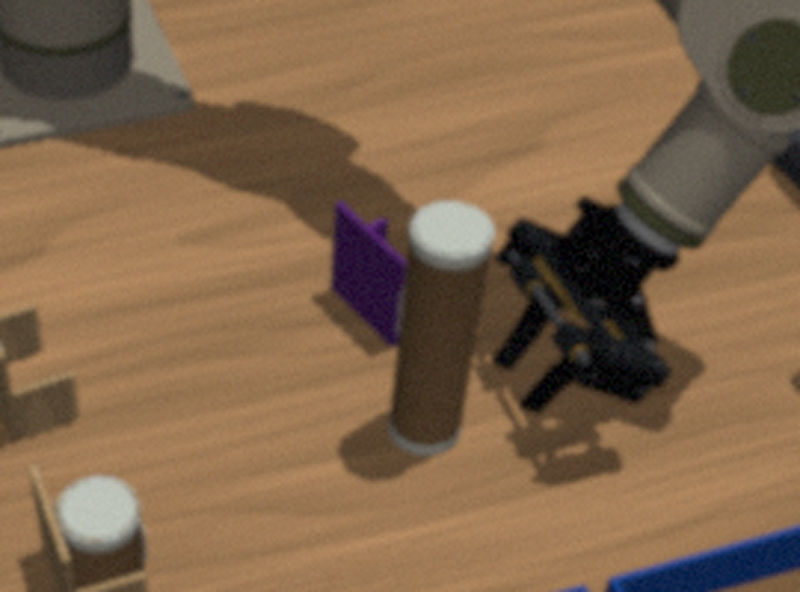

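The crop shows the tube upright at (440,330) and the leaning gripper behind it, with both tips near the bench at (500,360) and (530,405). The purple wall at (365,275) is clear of the gripper. Now the first short push.

```bash
python3 -m crank '[{"grip":-0.15,"slide":[0,0,0.2],"turn":0},{"grip":-0.15,"slide":[-0.4,0,0.58],"turn":0},{"grip":-0.15,"slide":[-0.6,0,0.71],"turn":0},{"grip":-0.15,"slide":[-0.75,0,0.81],"turn":0},{"grip":-0.15,"slide":[-0.9,0,0.91],"turn":0},{"grip":-0.15,"slide":[-1.05,0,1.01],"turn":0},{"grip":-0.15,"slide":[-1.2,0,1.11],"turn":0},{"grip":-0.15,"slide":[-1.2,0,1.11],"turn":0}]'
python3 - <<'E'
from h import *
to([.611,.07,.016])
im=vision.get_image('scene');cv2.imwrite('pics/s3.png',cv2.resize(im['img'][110:280,230:460],(800,592),interpolation=cv2.INTER_CUBIC))
for r in models.pinpoint('tube','scene')[:1]: print(np.round(world(r['position'],im),4))
im=vision.get_image('top')
for r in models.pinpoint('tube','top')[:1]: print(np.round(world(r['position'],im),4))
E
```

```text
clock: 14.3
eef_pos: [0.6119, 0.181, 0.017]
ee_rot: [[0.061, 0.997, 0.054], [0.831, -0.021, -0.556], [-0.553, 0.078, -0.83]]
ft_force: [1.1, -1.2, 0.4]
opening: 0.575
clk 14.3 p [0.612 0.181 0.017] j [-1.05  0.83  0.62  1.48  0.09  1.21 -0.62] op 0.57 f [ 1.1 -1.2  0.4] z [ 0.054 -0.556 -0.83 ] y [ 0.997 -0.021  0.078]
[0.611, 0.07, 0.016] [-1.83, 0.03, 1.25] 2.2
[6.113e-01 1.585e-01 6.000e-04]
[0.6111 0.1529 0.0038]
```

View pics/s3.png

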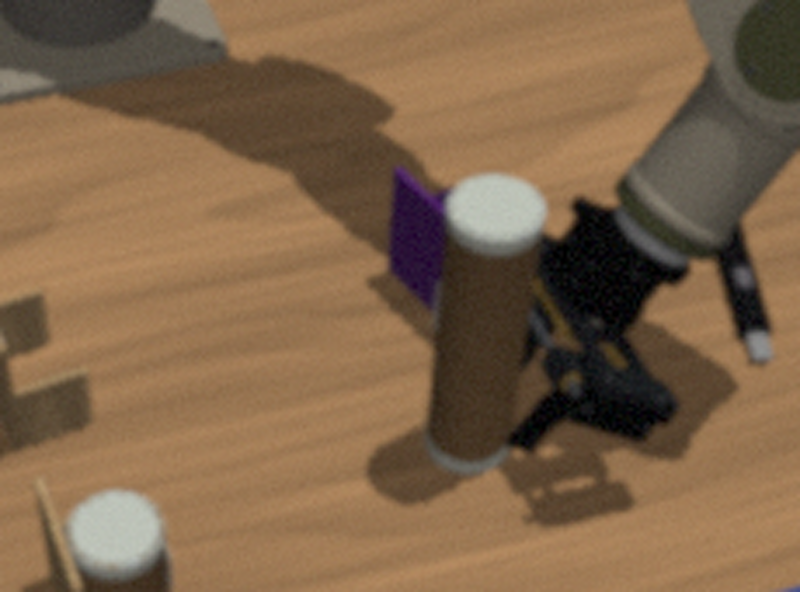

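The tube is upright and has slid cleanly to y≈0.155. I'll continue leg 1 past the purple pen.

```bash
python3 -m crank '[{"grip":-0.15,"slide":[-0.2,0,0.14],"turn":0},{"grip":-0.15,"slide":[-0.45,0,0.31],"turn":0},{"grip":-0.15,"slide":[-0.7,0,0.48],"turn":0},{"grip":-0.15,"slide":[-0.95,0,0.65],"turn":0},{"grip":-0.15,"slide":[-1.2,0,0.82],"turn":0},{"grip":-0.15,"slide":[-1.45,0,0.99],"turn":0},{"grip":-0.15,"slide":[-1.7,0,1.16],"turn":0},{"grip":-0.15,"slide":[-1.83,0,1.25],"turn":0},{"grip":-0.15,"slide":[-1.83,0,1.25],"turn":0}]'
cat > plan.py <<'E'
from h import *
# print slides/turns for tube-centre waypoints (cx,cy,az deg,z); D = TCP to tube centre
def plan(W,D=.026):
    s=observe();R=np.array(s['ee_rot']);p=np.array(s['eef_pos'])
    az0=np.degrees(np.arctan2(-R[1,0],-R[0,0])); print('az0',az0)
    for cx,cy,az,z in W:
        a=np.radians(az);q=np.array([cx-D*np.cos(a),cy-D*np.sin(a),z])
        print((cx,cy,az),np.round(q,3),'slide',np.round(R.T@(q-p)/.05,2).tolist(),'turn',round(-(az-az0)/8,2))
E
python3 - <<'E'
from plan import *
to()
for c in('scene','top'):
    im=vision.get_image(c)
    for r in models.pinpoint('tube',c)[:1]: print(np.round(world(r['position'],im),4))
plan([(.61,.042,-94,.018),(.595,.033,-104,.02),(.57,.018,-109,.02),(.53,-.006,-109,.02),(.49,-.03,-109,.02),(.465,-.045,-105,.02)])
E
```

```text
clock: 15.4
eef_pos: [0.6092, 0.0698, 0.0153]
ee_rot: [[0.061, 0.997, 0.052], [0.831, -0.022, -0.556], [-0.553, 0.077, -0.829]]
ft_force: [0.2, -1.0, -1.2]
opening: 0.578
clk 15.4 p [0.609 0.07  0.015] j [-0.98  0.75  0.67  1.65  0.14  1.07 -0.54] op 0.58 f [ 0.2 -1.  -1.2] z [ 0.052 -0.556 -0.829] y [ 0.997 -0.022  0.077]
[0.6072 0.0425 0.0034]
[ 0.508   0.4299 -0.0023]
az0 -94.01320353782201
(0.61, 0.042, -94) [0.612 0.068 0.018] slide [-0.11, 0.05, -0.0] turn -0.0
(0.595, 0.033, -104) [0.601 0.058 0.02 ] slide [-0.3, -0.15, 0.06] turn 1.25
(0.57, 0.018, -109) [0.578 0.043 0.02 ] slide [-0.59, -0.6, 0.21] turn 1.87
(0.53, -0.006, -109) [0.538 0.019 0.02 ] slide [-1.04, -1.39, 0.43] turn 1.87
(0.49, -0.03, -109) [ 0.498 -0.005  0.02 ] slide [-1.48, -2.17, 0.66] turn 1.87
(0.465, -0.045, -105) [ 0.472 -0.02   0.02 ] slide [-1.75, -2.7, 0.79] turn 1.37
```

```bash
cat > clr.py <<'E'
from plan import *
from scipy.optimize import minimize
from scipy.spatial import cKDTree
from scipy.spatial.transform import Rotation as Ro
BOX=((-25,32,43,49,60),(-25,32,-49,-43,60),(32,38,-49,49,110))
def pose(v):
    x,y,a=v;return np.array([[np.cos(a),-np.sin(a)],[np.sin(a),np.cos(a)]]),np.array([x,y])
def pts(v,n=12):
    R,t=pose(v);o=[]
    for b in BOX:
        g=np.array(np.meshgrid(np.linspace(*b[:2],n),np.linspace(*b[2:4],n),np.linspace(0,b[4],n))).reshape(3,-1).T/1000
        o.append(np.c_[g[:,:2]@R.T+t,g[:,2]])
    return np.vstack(o)
def fit(mask,v0,im):
    def ren(v):
        R,t=pose(v);M=np.zeros((1920,2560),np.uint8)
        for b in BOX:
            q=np.array([pix([*(R@np.array([X,Y])/1000+t),Z/1000],im) for X in b[:2] for Y in b[2:4] for Z in(0,b[4])])
            cv2.fillConvexPoly(M,cv2.convexHull((q*4+1.5).astype(np.int32)),255)
        return cv2.resize(M,(640,480),interpolation=cv2.INTER_AREA)/255.
    s=np.array([.01,.01,.1]);u=np.array(v0)/s
    o=minimize(lambda w:np.abs(ren(w*s)-mask).sum(),u,method='Nelder-Mead',options=dict(initial_simplex=np.array([u,u+[.8,0,0],u+[0,.8,0],u+[0,0,1.3]])))
    return o.x*s,o.fun
E
python3 - <<'E'
from clr import *
im=vision.get_image('top');img=cv2.imread('pics/top0.png').astype(int)
m=((img[...,0]-img[...,1]>25)&(img[...,2]-img[...,1]>5)).astype(float);m[:,:200]=0;m[:,280:]=0;m[:235]=0;m[320:]=0
v,f=fit(m,(.453,.211,-1.4),im);print(v,np.degrees(v[2]),f,m.sum());np.save('purple.npy',v)
E
```

```text
[ 0.45537651  0.21192143 -1.22013423] -69.90854186871701 235.83921568627449 242.0
```

```bash
python3 - <<'E'
from clr import *
im=vision.get_image('top')
for q in models.cut_out('bay','top'):
    c=np.where(q['region'])[1].mean()
    v0=(.453,.211,-1.3) if c<300 else (.460,-.143,-1.43)
    if 200<c<400:
        v,f=fit(q['region'].astype(float),v0,im);print(c,v,np.degrees(v[2]),f,q['region'].sum())
        if c<300:np.save('purple.npy',v)
v=np.load('purple.npy');T=cKDTree(pts(v,16))
s=observe();R0=np.array(s['ee_rot']);az0=-94
g=np.array(np.meshgrid(np.linspace(-37.5,37.5,16),np.linspace(-95,95,39),np.linspace(-70,-180,23))).reshape(3,-1).T/1000
for q,az in (((.609,.07,.016),-94),((.601,.058,.02),-104),((.59,.05,.02),-104),((.578,.043,.02),-104),((.578,.043,.02),-109),((.558,.031,.02),-109),((.538,.019,.02),-109),((.558,.031,.02),-102),((.538,.019,.02),-102),((.518,.007,.02),-102),((.498,-.005,.02),-102)):
    R=R0@Ro.from_euler('z',-(az-az0),degrees=True).as_matrix()
    P=g@R.T+q;print(q,az,'clear',round(T.query(P)[0].min(),3),'lowest',round(P[:,2].min(),3))
E
```

```text
240.55156950672645 [ 0.45090131  0.20864584 -1.28188744] -73.44673998378856 61.00392156862745 446
377.8097928436911 [ 0.46036259 -0.14404334 -1.4353568 ] -82.23988677534639 70.4156862745098 531
(0.609, 0.07, 0.016) -94 clear 0.002 lowest 0.046
(0.601, 0.058, 0.02) -104 clear 0.002 lowest 0.042
(0.59, 0.05, 0.02) -104 clear 0.003 lowest 0.042
(0.578, 0.043, 0.02) -104 clear 0.005 lowest 0.042
(0.578, 0.043, 0.02) -109 clear 0.002 lowest 0.038
(0.558, 0.031, 0.02) -109 clear 0.004 lowest 0.038
(0.538, 0.019, 0.02) -109 clear 0.01 lowest 0.038
(0.558, 0.031, 0.02) -102 clear 0.012 lowest 0.043
(0.538, 0.019, 0.02) -102 clear 0.017 lowest 0.043
(0.518, 0.007, 0.02) -102 clear 0.022 lowest 0.043
(0.498, -0.005, 0.02) -102 clear 0.032 lowest 0.043
```

The body clearance to the purple pen's wall is only about 2 mm on paper, so I'll push 15 mm further in -y before going diagonal.

```bash
python3 -m crank '[{"grip":-0.15,"slide":[-0.13,0.02,0.08],"turn":0},{"grip":-0.15,"slide":[-0.27,0.03,0.15],"turn":0},{"grip":-0.15,"slide":[-0.27,0.03,0.15],"turn":0}]'
python3 - <<'E'
from plan import *
for c in('scene',):
    im=vision.get_image(c)
    for r in models.pinpoint('tube',c)[:1]: print(r['confidence'],np.round(world(r['position'],im),4))
plan([(.607,.027,-94,.018),(.595,.02,-98,.018),(.58,.01,-104,.02),(.55,-.008,-106,.02),(.52,-.027,-106,.02),(.49,-.046,-106,.02),(.465,-.061,-104,.02),(.451,-.070,-104,.02)])
E
```

```text
clock: 16.05
eef_pos: [0.6106, 0.0549, 0.0167]
ee_rot: [[0.06, 0.997, 0.053], [0.831, -0.021, -0.556], [-0.553, 0.078, -0.829]]
ft_force: [-0.1, -0.3, -0.9]
opening: 0.576
0.84 [0.6071 0.0281 0.0007]
az0 -94.0839079929604
(0.607, 0.027, -94) [0.609 0.053 0.018] slide [-0.07, -0.03, 0.01] turn -0.01
(0.595, 0.02, -98) [0.599 0.046 0.018] slide [-0.21, -0.23, 0.08] turn 0.49
(0.58, 0.01, -104) [0.586 0.035 0.02 ] slide [-0.42, -0.47, 0.15] turn 1.24
(0.55, -0.008, -106) [0.557 0.017 0.02 ] slide [-0.75, -1.04, 0.32] turn 1.49
(0.52, -0.027, -106) [ 0.527 -0.002  0.02 ] slide [-1.11, -1.64, 0.5] turn 1.49
(0.49, -0.046, -106) [ 0.497 -0.021  0.02 ] slide [-1.46, -2.23, 0.68] turn 1.49
(0.465, -0.061, -104) [ 0.471 -0.036  0.02 ] slide [-1.73, -2.74, 0.81] turn 1.24
(0.451, -0.07, -104) [ 0.457 -0.045  0.02 ] slide [-1.9, -3.01, 0.9] turn 1.24
```

```bash
python3 -m crank '[{"grip":-0.15,"slide":[-0.14,-0.12,0.05],"turn":0.25},{"grip":-0.15,"slide":[-0.21,-0.23,0.08],"turn":0.49},{"grip":-0.15,"slide":[-0.32,-0.35,0.12],"turn":0.9},{"grip":-0.15,"slide":[-0.42,-0.47,0.15],"turn":1.24},{"grip":-0.15,"slide":[-0.53,-0.66,0.21],"turn":1.32},{"grip":-0.15,"slide":[-0.64,-0.85,0.26],"turn":1.4},{"grip":-0.15,"slide":[-0.75,-1.04,0.32],"turn":1.49},{"grip":-0.15,"slide":[-0.75,-1.04,0.32],"turn":1.49}]'
python3 - <<'E'
from plan import *
im=vision.get_image('scene');cv2.imwrite('pics/s4.png',cv2.resize(im['img'][110:280,200:430],(800,592),interpolation=cv2.INTER_CUBIC))
for c in('scene','top'):
    im=vision.get_image(c)
    for r in models.pinpoint('tube',c)[:1]: print(r['confidence'],np.round(world(r['position'],im),4))
to()
plan([(.55,-.008,-106,.02),(.52,-.027,-106,.02),(.49,-.046,-106,.02),(.465,-.061,-104,.02),(.451,-.070,-104,.02)])
E
```

```text
clock: 16.95
eef_pos: [0.5561, 0.0161, 0.0199]
ee_rot: [[0.266, 0.963, 0.052], [0.809, -0.193, -0.556], [-0.525, 0.19, -0.83]]
ft_force: [0.3, -0.3, -0.8]
opening: 0.58
0.72 [ 5.473e-01 -1.340e-02  2.000e-04]
0.71 [ 0.5504 -0.0117  0.0014]
clk 17.2 p [0.558 0.017 0.02 ] j [-1.06  0.66  0.77  1.84  0.16  0.97 -0.72] op 0.57 f [0.4 0.8 0.8] z [ 0.054 -0.555 -0.83 ] y [ 0.963 -0.191  0.19 ]
az0 -108.06921980275095
(0.55, -0.008, -106) [0.557 0.017 0.02 ] slide [-0.01, -0.01, 0.0] turn -0.26
(0.52, -0.027, -106) [ 0.527 -0.002  0.02 ] slide [-0.48, -0.52, 0.18] turn -0.26
(0.49, -0.046, -106) [ 0.497 -0.021  0.02 ] slide [-0.94, -1.02, 0.36] turn -0.26
(0.465, -0.061, -104) [ 0.471 -0.036  0.02 ] slide [-1.32, -1.46, 0.5] turn -0.51
(0.451, -0.07, -104) [ 0.457 -0.045  0.02 ] slide [-1.54, -1.7, 0.58] turn -0.51
```

View pics/s4.png

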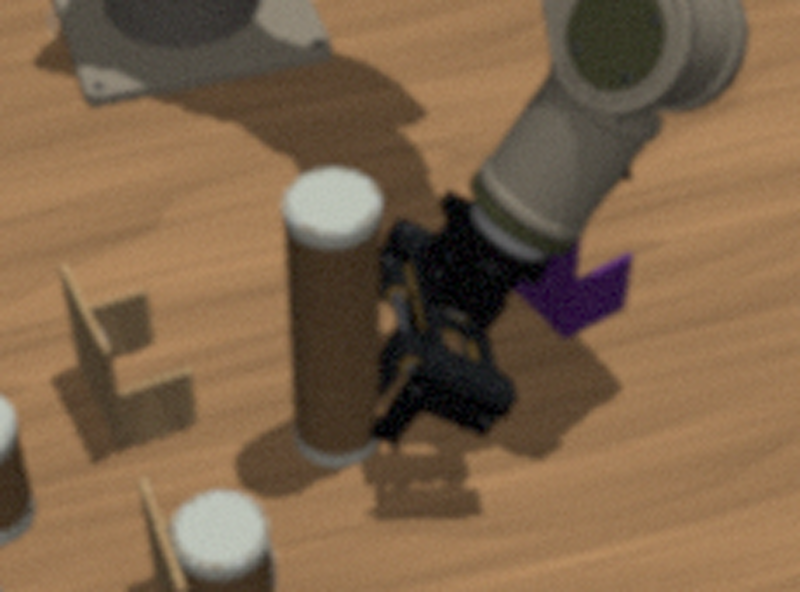

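The tube is upright in the cradle at (335,310) in the crop, and the gripper is clear of the purple pen. I'll continue leg 2 to a point in front of the bay mouth.

```bash
python3 -m crank '[{"grip":-0.15,"slide":[-0.2,-0.21,0.07],"turn":-0.1},{"grip":-0.15,"slide":[-0.4,-0.44,0.14],"turn":-0.2},{"grip":-0.15,"slide":[-0.6,-0.67,0.22],"turn":-0.3},{"grip":-0.15,"slide":[-0.8,-0.9,0.29],"turn":-0.4},{"grip":-0.15,"slide":[-1,-1.13,0.37],"turn":-0.5},{"grip":-0.15,"slide":[-1.2,-1.36,0.44],"turn":-0.5},{"grip":-0.15,"slide":[-1.36,-1.55,0.5],"turn":-0.5},{"grip":-0.15,"slide":[-1.36,-1.55,0.5],"turn":-0.5}]'
python3 - <<'E'
from plan import *
for c in('scene','top'):
    im=vision.get_image(c)
    for r in models.pinpoint('tube',c)[:1]: print(r['confidence'],np.round(world(r['position'],im),4))
to();plan([(.451,-.070,-104,.02)])
u=np.array([np.cos(np.radians(-82)),np.sin(np.radians(-82))])
print([np.round(np.array([.4605,-.143])+k*u,3).tolist() for k in(-.09,-.08,-.07,-.06,-.04,-.02,0)])
E
```

```text
clock: 18.0
eef_pos: [0.4658, -0.0372, 0.0201]
ee_rot: [[0.197, 0.979, 0.053], [0.821, -0.135, -0.555], [-0.537, 0.153, -0.83]]
ft_force: [-0.2, -0.3, -0.1]
opening: 0.577
0.72 [ 0.4659 -0.0725  0.0005]
0.8 [ 0.4682 -0.0712  0.0038]
clk 18.2 p [ 0.467 -0.036  0.02 ] j [-1.18  0.48  0.85  2.12  0.28  0.88 -0.74] op 0.58 f [ 0.5  0.5 -0.2] z [ 0.055 -0.555 -0.83 ] y [ 0.979 -0.134  0.154]
az0 -103.44533925565814
(0.451, -0.07, -104) [ 0.457 -0.045  0.02 ] slide [-0.18, -0.17, 0.09] turn 0.07
[[0.448, -0.054], [0.449, -0.064], [0.451, -0.074], [0.452, -0.084], [0.455, -0.103], [0.458, -0.123], [0.46, -0.143]]
```

```bash
python3 - <<'E'
from plan import *
to([.459,-.043,.02],[.450,-.051,.02])
E
```

```text
clk 18.2 p [ 0.467 -0.036  0.02 ] j [-1.18  0.48  0.85  2.12  0.28  0.88 -0.74] op 0.58 f [ 0.5  0.5 -0.2] z [ 0.055 -0.555 -0.83 ] y [ 0.979 -0.134  0.154]
[0.459, -0.043, 0.02] [-0.14, -0.15, 0.07] 0.2
[0.45, -0.051, 0.02] [-0.31, -0.3, 0.15] 0.5
```

```bash
python3 -m crank '[{"grip":-0.15,"slide":[-0.14,-0.15,0.07],"turn":0},{"grip":-0.15,"slide":[-0.31,-0.31,0.15],"turn":0},{"grip":-0.15,"slide":[-0.31,-0.31,0.15],"turn":0}]'
python3 - <<'E'
from plan import *
u=np.array([np.cos(np.radians(-82)),np.sin(np.radians(-82))]);n=np.array([-u[1],u[0]])
im=vision.get_image('scene');cv2.imwrite('pics/s5.png',cv2.resize(im['img'][120:270,190:393],(800,592),interpolation=cv2.INTER_CUBIC))
for c in('scene','top'):
    im=vision.get_image(c)
    for r in models.pinpoint('tube',c)[:1]:
        w=world(r['position'],im);d=w[:2]-[.4605,-.143];print(r['confidence'],np.round(w,4),'bay',d@u,d@n)
to();plan([(.453,-.09,-87,.017),(.4605,-.143,-87,.017)])
E
```

```text
clock: 18.5
eef_pos: [0.4476, -0.0528, 0.0198]
ee_rot: [[0.197, 0.979, 0.052], [0.82, -0.135, -0.556], [-0.537, 0.152, -0.83]]
ft_force: [0.2, -0.5, 0.2]
opening: 0.575
0.9 [ 0.4478 -0.0827  0.0009] bay -0.06146161786350018 -0.004207411967176838
0.73 [ 0.4509 -0.0862  0.0029] bay -0.057601790887925164 -0.0016060869935211404
clk 18.75 p [ 0.45  -0.051  0.02 ] j [-1.2   0.44  0.88  2.17  0.32  0.86 -0.75] op 0.58 f [ 0.2  0.7 -0.1] z [ 0.055 -0.555 -0.83 ] y [ 0.979 -0.133  0.154]
az0 -103.44369833649955
(0.453, -0.09, -87) [ 0.452 -0.064  0.017] slide [-0.17, 0.06, 0.2] turn -2.06
(0.4605, -0.143, -87) [ 0.459 -0.117  0.017] slide [-1.01, 0.35, 0.79] turn -2.06
```

View pics/s5.png

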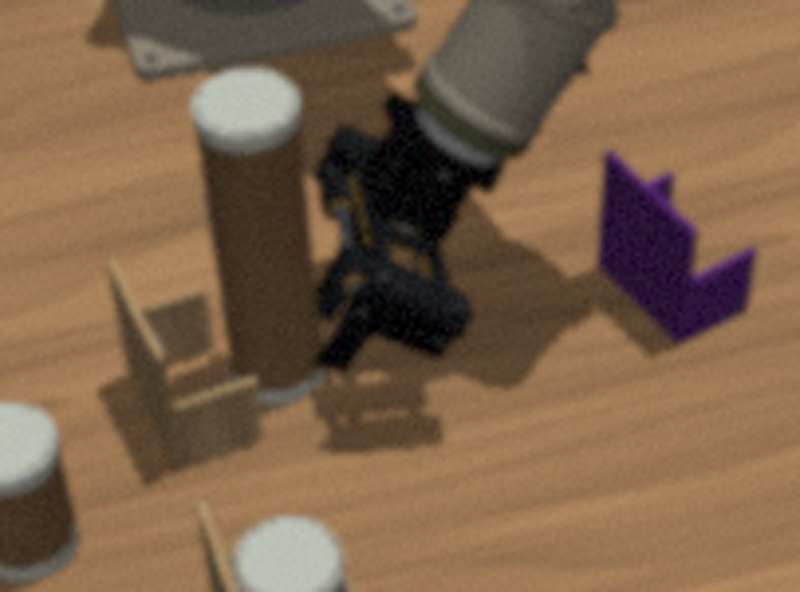

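The tube stands centred just before the mouth, at bay x≈-60 mm and y≈-3 mm. I'll back off a little, narrow and straighten the fingers along the bay axis, then push in and stop short of the wall.

```bash
python3 -m crank '[{"grip":0.17,"slide":[0.21,0,-0.14],"turn":0},{"grip":0.17,"slide":[0.21,0,-0.1],"turn":-1},{"grip":0.17,"slide":[0.21,0,-0.1],"turn":-2},{"grip":0.17,"slide":[0.21,0,-0.1],"turn":-2},{"grip":0.17,"slide":[0,0.03,0.08],"turn":-2},{"grip":0.17,"slide":[-0.15,0.06,0.19],"turn":-2},{"grip":0.17,"slide":[-0.3,0.1,0.29],"turn":-2},{"grip":0.17,"slide":[-0.45,0.15,0.4],"turn":-2},{"grip":0.17,"slide":[-0.6,0.2,0.5],"turn":-2},{"grip":0.17,"slide":[-0.7,0.23,0.57],"turn":-2},{"grip":0.17,"slide":[-0.7,0.23,0.57],"turn":-2}]'
cat > chk.py <<'E'
from plan import *
u=np.array([np.cos(np.radians(-82)),np.sin(np.radians(-82))]);n=np.array([-u[1],u[0]])
for c in('scene','top'):
    im=vision.get_image(c)
    for r in models.pinpoint('tube',c)[:1]:
        w=world(r['position'],im);d=w[:2]-[.4605,-.143];print(r['confidence'],np.round(w,4),'bay',d@u,d@n)
s=observe();d=s['eef_pos'][:2]-np.array([.4605,-.143]);print('tcp bay',d@u,d@n)
to([.4557,-.1088,.017],[.4571,-.1187,.017])
E
python3 chk.py
```

```text
clock: 19.85
eef_pos: [0.4554, -0.0983, 0.017]
ee_rot: [[-0.08, 0.995, 0.054], [0.826, 0.096, -0.556], [-0.558, 0.0, -0.83]]
ft_force: [-0.6, 0.4, -0.8]
opening: 0.414
0.85 [ 0.4587 -0.1298  0.0033] bay -0.013278065063613122 6.857374749472742e-05
0.95 [ 0.4568 -0.1309  0.0044] bay -0.012464979405967134 -0.001982534902209549
tcp bay -0.046361923143123686 0.001596992816353881
clk 20.05 p [ 0.456 -0.097  0.017] j [-1.07  0.42  0.84  2.19  0.39  0.81 -0.45] op 0.41 f [ 0.1  0.5 -0.6] z [ 0.055 -0.555 -0.83 ] y [0.995 0.098 0.   ]
[0.4557, -0.1088, 0.017] [-0.2, -0.02, 0.13] 0.2
[0.4571, -0.1187, 0.017] [-0.36, -0.01, 0.24] 0.4
```

```bash
python3 -m crank '[{"grip":0.17,"slide":[-0.05,0,0.033],"turn":0},{"grip":0.17,"slide":[-0.1,0,0.066],"turn":0},{"grip":0.17,"slide":[-0.15,0,0.1],"turn":0},{"grip":0.17,"slide":[-0.19,0,0.126],"turn":0},{"grip":0.17,"slide":[-0.19,0,0.126],"turn":0}]'; python3 chk.py
```

```text
clock: 20.55
eef_pos: [0.4567, -0.1086, 0.017]
ee_rot: [[-0.081, 0.995, 0.055], [0.826, 0.098, -0.555], [-0.558, 0.0, -0.83]]
ft_force: [0.3, 0.6, -0.2]
opening: 0.414
0.57 [ 0.4572 -0.1433  0.0029] bay -0.00012144130777810887 -0.0032727988855913155
0.65 [ 0.4587 -0.1429  0.0046] bay -0.00036604182991427494 -0.0017338572601643635
tcp bay -0.03486696038418903 0.0010659757632190613
clk 20.75 p [ 0.457 -0.108  0.017] j [-1.05  0.42  0.85  2.19  0.39  0.8  -0.43] op 0.41 f [ 0.1 -0.3 -0.3] z [ 0.055 -0.556 -0.83 ] y [ 0.995  0.098 -0.   ]
[0.4557, -0.1088, 0.017] [-0.01, -0.02, 0.0] 0.0
[0.4571, -0.1187, 0.017] [-0.17, -0.01, 0.12] 0.2
```

No wall force has shown yet, so I'll creep on.

```bash
python3 -m crank '[{"grip":0.17,"slide":[-0.016,0,0.011],"turn":0},{"grip":0.17,"slide":[-0.032,0,0.022],"turn":0}]'|grep -E "pos|force"
python3 -m crank '[{"grip":0.17,"slide":[-0.016,0,0.011],"turn":0},{"grip":0.17,"slide":[-0.032,0,0.022],"turn":0}]'|grep -E "pos|force"
```

```text
eef_pos: [0.457, -0.1101, 0.0169]
ft_force: [-0.9, 2.4, -0.4]
eef_pos: [0.4575, -0.1112, 0.0167]
ft_force: [-2.6, 8.3, 0.6]
```

```bash
python3 chk.py
```

```text
0.93 [ 0.4608 -0.1419  0.0045] bay -0.0010191011904655137 0.0004827063632671452
tcp bay -0.032076427329855536 0.0015140972448013227
clk 21.35 p [ 0.458 -0.111  0.017] j [-1.05  0.42  0.85  2.19  0.39  0.79 -0.43] op 0.41 f [-1.5  6.6  1.1] z [ 0.056 -0.554 -0.83 ] y [0.995 0.099 0.001]
[0.4557, -0.1088, 0.017] [0.04, -0.03, -0.03] 0.1
[0.4571, -0.1187, 0.017] [-0.13, -0.02, 0.08] 0.2
```

```bash
python3 -m crank '[{"grip":0.17,"slide":[-0.02,0,0.014],"turn":0},{"grip":0.17,"slide":[-0.04,0,0.028],"turn":0}]'|grep -E "pos|force"
python3 - <<'E'
from h import *
im=vision.get_image('scene');a=cv2.resize(im['img'][120:240,190:320],(400,370),interpolation=cv2.INTER_CUBIC)
im=vision.get_image('top');b=cv2.resize(im['img'][220:310,320:417],(400,370),interpolation=cv2.INTER_CUBIC)
cv2.imwrite('pics/s6.png',np.hstack([a,b]))
E
```

```text
eef_pos: [0.4581, -0.1118, 0.0164]
ft_force: [-5.3, 15.2, 6.6]
```

View pics/s6.png

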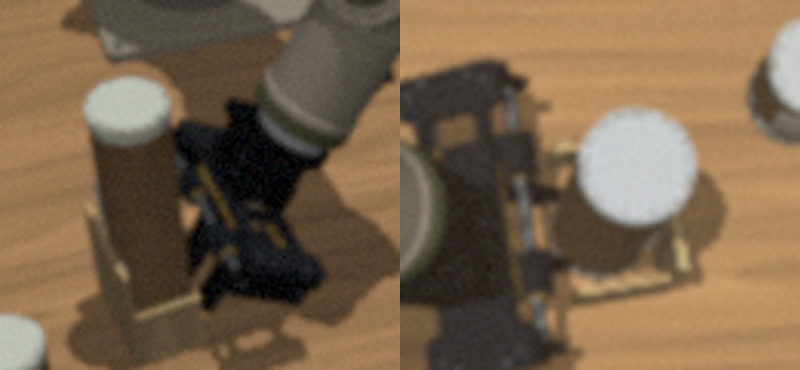

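The force climbs to 15 N while the tool barely moves, so the tube has met the rear wall. It stands upright, centred and inside the U in both views. Now I'll withdraw straight back and lift.

```bash
python3 -m crank '[{"grip":0.17,"slide":[0.03,0,-0.02],"turn":0},{"grip":0.17,"slide":[0.08,0,-0.054],"turn":0},{"grip":0.17,"slide":[0.2,0,-0.135],"turn":0},{"grip":0.17,"slide":[0.5,0,-0.34],"turn":0},{"grip":0.17,"slide":[0.9,0,-0.61],"turn":0},{"grip":0.17,"slide":[1.3,0,-0.88],"turn":0},{"grip":0.17,"slide":[1.65,0,-1.12],"turn":0},{"grip":0.17,"slide":[1.3,0,-1.7],"turn":0},{"grip":0.17,"slide":[0.9,0,-2.3],"turn":0},{"grip":0.17,"slide":[0.5,0,-2.9],"turn":0},{"grip":0.17,"slide":[0.5,0,-2.9],"turn":0},{"grip":0.17,"slide":[0.5,0,-2.9],"turn":0}]'|grep -E "pos|force"
python3 chk.py
python3 - <<'E'
from h import *
im=vision.get_image('scene');a=im['img'][80:340,100:480];im2=vision.get_image('top')
cv2.imwrite('pics/s7.png',np.vstack([cv2.resize(a,(600,400),interpolation=cv2.INTER_CUBIC)[:400],cv2.resize(im2['img'][140:320,200:500],(600,200*2)[:2] if 0 else (600,200))]))
for n in('bay','short_tube','side_tube','tape_roll','carton','spray_can','cutter'):
    for c,i in(('scene',im),('top',im2)):
        for r in models.pinpoint(n,c)[:1]:print(c,n,round(r['confidence'],2),np.round(world(r['position'],i),3))
E
```

```text
eef_pos: [0.4479, -0.0095, 0.1232]
ft_force: [-0.2, -0.1, 0.4]
0.59 [ 4.590e-01 -1.417e-01  1.000e-04] bay -0.0014964589429414187 -0.0012671107295000982
0.55 [ 0.4589 -0.1422  0.003 ] bay -0.0010422128874717955 -0.0014676627582802925
tcp bay -0.13260420531875447 0.005224855084770228
clk 23.05 p [ 0.447 -0.011  0.122] j [-1.3   0.19  0.87  2.09  0.45  1.18 -0.55] op 0.42 f [ 0.3 -0.7 -0.2] z [ 0.056 -0.554 -0.831] y [ 0.995  0.101 -0.   ]
[0.4557, -0.1088, 0.017] [-0.46, -0.03, 2.84] 2.9
[0.4571, -0.1187, 0.017] [-0.62, -0.02, 2.96] 3.0
scene bay 0.8 [ 0.462 -0.144  0.   ]
top bay 0.83 [ 0.462 -0.142  0.006]
scene short_tube 0.72 [ 0.681 -0.131 -0.002]
top short_tube 0.96 [ 0.681 -0.131  0.001]
scene side_tube 0.62 [ 0.545 -0.278  0.   ]
top side_tube 0.96 [ 0.548 -0.276 -0.003]
scene tape_roll 0.75 [ 0.605 -0.393  0.003]
top tape_roll 0.72 [ 0.602 -0.396  0.001]
scene carton 0.57 [ 0.414 -0.363  0.002]
top carton 0.9 [ 0.417 -0.363  0.002]
scene spray_can 0.81 [ 0.725 -0.302 -0.002]
top spray_can 0.67 [ 0.723 -0.303  0.004]
scene cutter 0.92 [0.503 0.431 0.003]
top cutter 0.81 [ 0.507  0.434 -0.003]
```

View pics/s7.png

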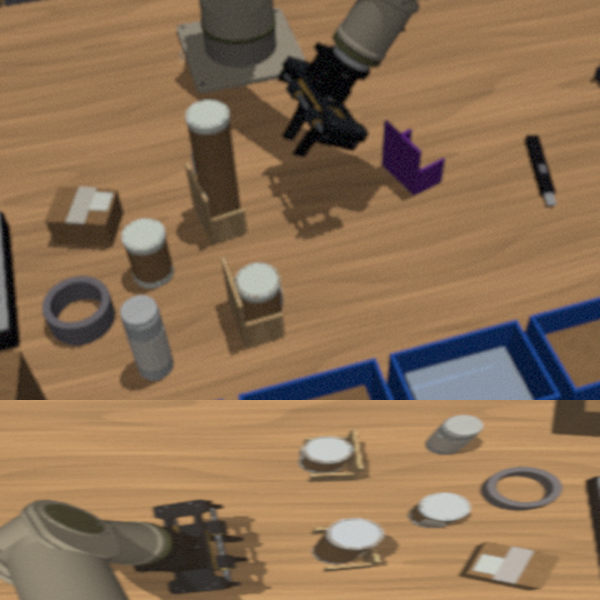

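The tube stands upright at home in the empty plywood pen at (215,160) in this view. The gripper is clear and nothing else has moved, so I'm handing the job in.

```bash
python3 -c "
from cell import order;print(order.close_job())"
```

```text
the job is handed in; nothing more can be done
None
```

The tall tube stands upright by itself against the rear wall of the empty plywood pen. I handed the job in at about 23 s of the 48 s allowed.

**How it was done:** Vertical fingers would have let the gripper body hit the tall tube first. I leaned the tool about 34° at the edge of its reach and pushed with two fingertips about 20 mm above the bench. The tube went past the purple look-alike, diagonally to the pen's mouth, then straight in. At the wall the force rose from about 2 N to 15 N while the tool barely moved. I then backed straight off and lifted.

**Last checks:**
- **Tube position:** it measured within about 1.5 mm of the home point in both cameras, which is inside the measuring error, and it was upright in the pictures.
- **Robot clear:** the wrist force was back to about zero, with the gripper about 100 mm away.
- **Other objects:** the short tubes, tape roll, carton, spray can and cutter are all within about 6 mm of where they first measured, mostly measuring noise.
- **What did not go to plan:**
  - The tube slid partly out of the fingers on the diagonal and stopped about 16 mm to one side. I corrected it before it entered the pen.
  - The calculated clearance to the purple pen was only about 2 mm at one point. I saw no contact force or movement there.
  - One network reading of the tube was false: it landed on the cutter.

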